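Feel out the lid release of a dry-block heater

TASK

Open the catch of the dry-block heater's clear lid: starting on the solid ledge near one end of its front, run a fingertip along the top of the ledge until it finds the finger notch, then press the release key down inside the notch until the lid springs ajar. Take the hand away and leave the lid standing ajar on its own spring, without raising it any further, and leave the bottle, tube rack, tip box and jar where they stand.

Things in the scene. Friction and masses are not known exactly. Their poses are not given: they have to be found in the camera images.
- heater: White dry-block heater fixed to the bench, 230 mm deep (x), 350 mm wide (y), 103 mm high, lid shut. Origin: centre of the underside, on the bench; x points to its back (away from the robot), y to its left, z up. A flat ledge runs along its front, top 85 mm above the bench, from the front face at x = -115 mm back to x = -72 mm; there the shut lid begins, 18 mm higher than the ledge.
- edge_left (a point): Point on the ledge's top near its left (+y) end, 145 mm left of the middle, 19 mm behind the front face; axes as the heater's. The ledge is solid from 23 mm inwards to 30 mm outwards of here. Between here and edge_right it has one finger notch of the same white plastic, its centre anywhere within 100 mm either side of the middle, new each time and not reported: find it by feel (or sight).
- edge_right (a point): The same near the right (-y) end of the ledge, 290 mm from edge_left. The straight line between the two passes over the middle of the notch and of its key. The notch is 42 mm wide along y, 38 mm deep from the front face, open upwards and to the front, with a 5 mm wall behind; the release key fills its bottom, top 14 mm below the ledge.
- release_key (a joint): Turn of the key in the notch on its pivot behind: 0 at rest, 0.18 rad fully down (middle of its pad about 7 mm lower); it springs back. Pressed at the middle it starts to move at about 1.5 N, lets the lid go at about 0.1 rad (4 mm, 4 N) and is fully down at about 6 N.
- lid (a joint): Opening angle of the clear lid: 0 shut and caught, growing as its front edge rises; hinged at the back, 172 mm behind its front edge. Once let go, its spring lifts it in about a second to stand ajar at about 0.16 rad (front edge about 28 mm up). Its front edge is 24 mm behind the line from edge_left to edge_right.
- bottle: Square amber reagent bottle with a blue cap, 86 x 86 mm, 174 mm high, 0.7 kg, loose, right of the heater. Origin: centre of its underside. To be left alone.
- rack: Blue tube rack with small tubes, 90 x 120 mm, 49 mm high, loose, left of the heater. Origin: centre of its underside. To be left alone.
- tipbox: Grey pipette-tip box with a clear top, 84 x 120 mm, 50 mm high, loose, in front of the heater. Origin: centre of its underside. To be left alone.
- jar: Small glass jar with a white cap, 51 mm across, 50 mm high, loose, in front of the heater. Origin: centre of its underside. To be left alone.

How it is judged:
By the outcome, as a careful person would: the job done as asked, in the order asked, and still so for the second after the job is handed in, with the robot touching nothing.
It also fails if it takes over 67 s, if anything falls off the work surface, if the arm or the gripper's body presses on something with over 40 N, if the wrist force passes 120 N, or if a joint passes its speed limit or range.

ROBOT

A 6-joint arm with a two-finger parallel gripper is mounted at the origin on the work surface. World frame = base frame: x ahead of the robot, y to its left, z up, the work surface at z = 0. Lengths are in mm, angles in rad, forces in N, time in s.
With the tool pointing down it reaches from about 350 to 975 mm from the base axis. Payload 7.1 kg.
Tool frame: the origin (TCP) lies on the mounting face of the last link; the fingertips stand 182 mm ahead of it and the grasp point (between the pads) lies 163 mm ahead of it (ctrl.tcp_to_tips is the distance from the TCP to the fingertips, in mm); z points along the fingers, y is the direction in which the jaws open and shut (so a half turn about z gives the same grasp; the last joint's range is limited). The gripper opens to 88 mm and grips with 3 to 60 N. Pads are 20 mm wide; open, the fingers measure 115 mm over their backs; the gripper's body (75 mm by 178 mm) begins 61 mm behind the grasp point.
Start: joints at [-1.205, 0.423, 1.63, -0, 1.089, -0.019], TCP at [234.625, -579.273, 404.675] pointing down, gripper open.
Joint ranges: [-3, 3], [-0.9, 2.11], [0.09, 2.58], [-1.31, 4.45], [0.11, 2.69], [-2.54, 2.54]. Speed limits (rad/s): [2.39, 2.39, 3.01, 3.14, 3.14, 3.14].

INTERFACE

Orientations are given as a rotation vector (axis times angle).
In Python, from workcell import ctrl gives the robot as it stands. The module is installed in compiled form; this text tells all that it offers.
- The arm moves only by the tool send_rows, never from a script. Its argument "commands" is a list of rows, each an object with "translation": the shift along the world's x, y, z normalised to -1 to 1, where 1 is 0.1 m, a list of three; "twist": the turn, a rotation vector about the world's x, y, z normalised to -1 to 1, where 1 is 0.5 rad, a list of three. A call has exactly 10 rows; each row is the pose to reach, as a shift and turn from the pose commanded when the call began; what a row does not reach only later rows make up. A row lasts 1/10 s, in which the tool goes at most 50 mm and 8.59 degrees, less where a joint would pass 70% of its speed; a pose out of reach is approached as far as the arm can. A call with a number of a shift or a turn outside -1 to 1 is refused whole. A call with a gripper value outside its range is refused whole. "grip" is the closure, from -1 (fully open) to 1 (shut), set as the call begins (left out, the last holds). The fingers move at their own pace and stop on an object; the grip force is fixed at half the most. Time passes only in rows, so rows that repeat a pose let the fingers close, or fill a call up. It gives the time, the measured TCP pose, the force and the opening at its end, in the units of the state.
- ctrl.get_obs(): the state, without advancing time (a new reading comes with each control period).
- ctrl.get_image(name): name is "scene" or "top"; returns a dict with "img" (384x512x3 uint8, red, green, blue), "intrinsics" (3x3 intrinsics, pixels), "dist" ([k1, k2, p1, p2, k3] as OpenCV has them; the pictures are not rectified), "cam_to_world" (4x4, takes a point from camera to world coordinates). Camera axes: x right, y down, z forward; pixel columns grow to the right and rows downward; lengths in mm; the calibration is good to about 2 mm. A picture is of the moment at which its call begins. There is no depth.
- ctrl.close_job(): hands the job in, once; it reports no verdict.
The state is a dict: "t": time; "qpos": joint angles; "qvel": joint speeds; "joint_torque": joint torques, N m; "ee_pos": TCP position; "orientation": TCP orientation; "ft_force": force on the tool from outside, world axes, zero at the start; "moment": the same for the moment, N m; "width": finger opening in mm.
Only numpy, scipy, OpenCV 4.12 (cv2) and the standard library are available. Lean on these libraries where they do the work, as an engineer would, in place of code of your own. Each camera call takes 0.05 s, during which the arm holds its last target. There are 200 camera calls.

## Working session

There is one attempt and no reset: what is moved stays moved. The work goes in short steps, Python scripts to look and compute and a tool call to move; the robot and the scene stay as the last step left them, time stands still between calls to the robot, and variables do not carry over. Pictures are saved under pics/ and viewed, about 8 in all and at most 12, crops included, and the job is handed in when it is done.

Besides the shell and the picture viewer there is one more tool, called after "Emit:" as name(argument=value, ...) on one line, values as JSON. send_rows: Moves the arm, as the interface text tells. Its arguments: {"type":"object","properties":{"commands":{"type":"array","items":{"type":"object","properties":{"translation":{"type":"array","items":{"type":"number"}},"twist":{"type":"array","items":{"type":"number"}}}}},"grip":{"type":"number"}},"required":["commands"]}

```bash
mkdir -p pics; cat > h.py <<'E'
import numpy as np, cv2
from workcell import ctrl
def snap(n,f):
    d=ctrl.get_image(n); cv2.imwrite('pics/'+f,d['img'][:,:,::-1]); np.savez('pics/'+n+'.npz',**{k:np.array(v) for k,v in d.items()}); return d
def ray(n,px,z):
    d=np.load('pics/'+n+'.npz'); p=cv2.undistortPoints(np.array(px,float).reshape(-1,1,2),d['intrinsics'],d['dist'])[:,0]
    M=d['cam_to_world']; r=np.c_[p,np.ones(len(p))]@M[:3,:3].T; o=M[:3,3]
    z=np.broadcast_to(z,len(p)); return o+r*((z-o[2])/r[:,2])[:,None]
E
python3 - <<'E'
from h import *
for n in('top','scene'):
    d=snap(n,n+'0.png'); print(n,d['cam_to_world'].round(2).tolist())
o=ctrl.get_obs(); print({k:np.round(v,3).tolist() for k,v in o.items()}, ctrl.tcp_to_tips)
E
```

```text
top [[-0.0, -0.98, 0.19, 297.17], [-1.0, 0.01, 0.01, -6.31], [-0.01, -0.19, -0.98, 1303.3], [0.0, 0.0, 0.0, 1.0]]
scene [[0.43, 0.63, -0.64, 1290.74], [0.9, -0.29, 0.31, -344.73], [0.01, -0.71, -0.7, 912.0], [0.0, 0.0, 0.0, 1.0]]
{'t': 0.1, 'qpos': [-1.205, 0.424, 1.631, -0.0, 1.089, -0.019], 'qvel': [-0.004, -0.002, -0.001, 0.001, 0.001, -0.001], 'joint_torque': [0.001, -54.561, -27.433, 0.065, 0.019, -0.0], 'ee_pos': [234.517, -579.072, 403.969], 'orientation': [-3.082, -0.6, 0.0], 'ft_force': [-0.181, 0.406, -0.294], 'moment': [0.028, 0.01, -0.016], 'width': 87.879} 182.0
```

View pics/top0.png

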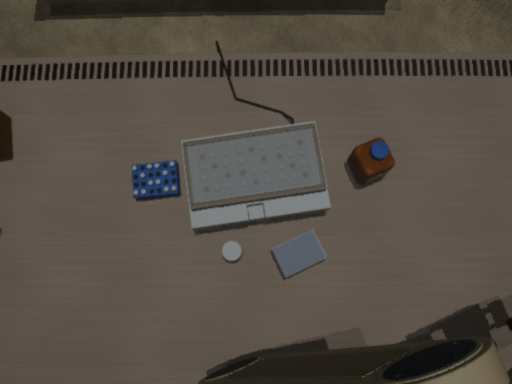

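View pics/scene0.png

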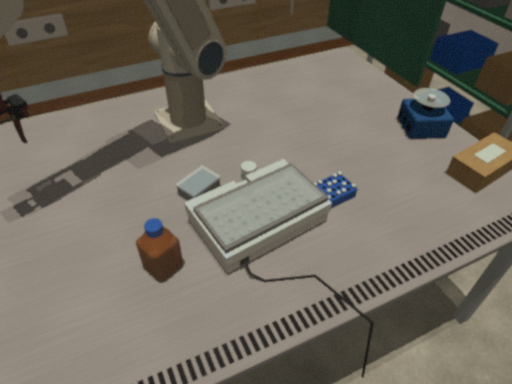

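The top view shows the heater with ledge corners near (191,221) and (328,205). A notch-like outline sits near (257,211), the tip box near (299,254), and the jar at (232,251). I'll enlarge it to measure.

```bash
python3 - <<'E'
from h import *
im=cv2.imread('pics/top0.png')[110:285,170:350]
cv2.imwrite('pics/c0.png',cv2.convertScaleAbs(cv2.resize(im,None,fx=4,fy=3.4,interpolation=cv2.INTER_CUBIC)[:595],alpha=1.3))
E
```

```text
(no output)
```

View pics/c0.png

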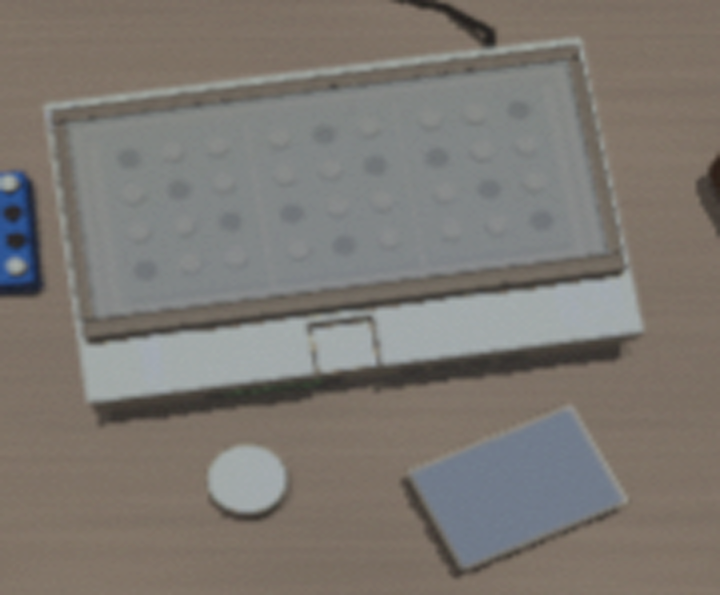

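The crop shows the ledge front corners at (90,402) and (642,332), and the notch outline at (308–380, 318–373).

```bash
python3 - <<'E'
from h import *
P=lambda a:[(170+(x+.5)/4-.5,110+(y+.5)/3.4-.5) for x,y in a]
f=ray('top',P([(90,402),(642,332)]),85); b=ray('top',P([(46,105),(581,40)]),103)
print(f.round(1),b.round(1),np.linalg.norm(f[0]-f[1]),np.linalg.norm(f-b,axis=1),np.linalg.norm(b[0]-b[1]))
yv=(f[0]-f[1]);yv/=np.linalg.norm(yv);xv=np.array([yv[1],-yv[0],0]);m=f.mean(0)
ang=np.arctan2(-yv[0],yv[1]);print('yaw',ang,yv,xv)
print('center x/y',m+115*xv)
n=ray('top',P([(308,324),(373,318),(380,367),(316,373)]),85)-m
print('notch (from front, y)',np.c_[n@xv,n@yv].round(1))
for s,y in (('EL',145),('ER',-145),('mid',0)): print(s,(m+19*xv+y*yv).round(1))
# others
print('jar',ray('top',P([(247,480)]),50).round(), 'tipbox',ray('top',P([(408,471),(572,407),(627,498),(462,570)]),50).round())
for q in ray('top',P([(247,480),(408,471),(572,407),(627,498),(462,570)]),50)-m: print('rel',(q@xv).round(),(q@yv).round())
E
```

```text
[[ 449.2  170.2   85. ]
 [ 498.6 -173.6   85. ]] [[ 669.9  200.3  103. ]
 [ 717.5 -139.9  103. ]] 347.3572543259988 [223.4275454  222.20072372] 343.51924496262563
yaw 0.1427082806881614 [-0.14222438  0.98983444  0.        ] [0.98983444 0.14222438 0.        ]
center x/y [587.73540299  14.66132133  85.        ]
notch (from front, y) [[37.  31.5]
 [35.4 -9.3]
 [-1.2 -8.2]
 [ 0.3 31.7]]
EL [472.1 144.5  85. ]
ER [ 513.3 -142.5   85. ]
mid [492.7   1.   85. ]
jar [[395.  75.  50.]] tipbox [[ 401.  -27.   50.]
 [ 448. -132.   50.]
 [ 380. -165.   50.]
 [ 328.  -60.   50.]]
rel -68.0 87.0
rel -76.0 -15.0
rel -44.0 -125.0
rel -116.0 -148.0
rel -153.0 -37.0
```

The measurements agree with the given sizes: ledge width 347 mm against 350, notch about 41 × 36 mm, centred near y = +11.5 in the heater frame. I'll travel with the fingers shut, turned to the heater's yaw and leaning slightly away from the lid.

Emit:
send_rows(grip=1, commands=[{"translation": [0.03, 0.1, 0], "twist": [0, 0, -0.048]}, {"translation": [0.06, 0.2, 0], "twist": [0, 0, -0.096]}, {"translation": [0.09, 0.3, 0], "twist": [0, 0, -0.145]}, {"translation": [0.12, 0.4, 0], "twist": [0, 0, -0.193]}, {"translation": [0.15, 0.5, 0], "twist": [0, 0, -0.241]}, {"translation": [0.18, 0.6, 0], "twist": [0, 0, -0.289]}, {"translation": [0.21, 0.7, 0], "twist": [0, 0, -0.337]}, {"translation": [0.24, 0.8, 0], "twist": [0, 0, -0.386]}, {"translation": [0.27, 0.9, 0], "twist": [0, 0, -0.434]}, {"translation": [0.3, 1, 0], "twist": [0, 0, -0.482]}])

```text
t: 1.1
ee_pos: [264.6, -478.7, 404.3]
orientation: [-3.133, -0.224, 0.0]
ft_force: [-0.4, 1.2, 0.3]
width: 11.8
```

Emit:
send_rows(commands=[{"translation": [0.03, 0.1, 0], "twist": [0.003, -0.024, 0]}, {"translation": [0.06, 0.2, 0], "twist": [0.007, -0.048, 0]}, {"translation": [0.09, 0.3, 0], "twist": [0.01, -0.071, 0]}, {"translation": [0.12, 0.4, 0], "twist": [0.014, -0.095, 0]}, {"translation": [0.15, 0.5, 0], "twist": [0.017, -0.119, 0]}, {"translation": [0.18, 0.6, 0], "twist": [0.02, -0.143, 0]}, {"translation": [0.21, 0.7, 0], "twist": [0.024, -0.167, 0]}, {"translation": [0.24, 0.8, 0], "twist": [0.027, -0.19, 0]}, {"translation": [0.27, 0.9, 0], "twist": [0.031, -0.214, 0]}, {"translation": [0.3, 1, 0], "twist": [0.034, -0.238, 0]}])

```text
t: 2.1
ee_pos: [294.9, -378.5, 404.7]
orientation: [-3.119, -0.225, -0.189]
ft_force: [-0.8, -0.6, -0.2]
width: 0.7
```

Emit:
send_rows(commands=[{"translation": [0.03, 0.1, 0], "twist": [0, 0, 0]}, {"translation": [0.06, 0.2, 0], "twist": [0, 0, 0]}, {"translation": [0.09, 0.3, 0], "twist": [0, 0, 0]}, {"translation": [0.12, 0.4, 0], "twist": [0, 0, 0]}, {"translation": [0.15, 0.5, 0], "twist": [0, 0, 0]}, {"translation": [0.18, 0.6, 0], "twist": [0, 0, 0]}, {"translation": [0.21, 0.7, 0], "twist": [0, 0, 0]}, {"translation": [0.24, 0.8, 0], "twist": [0, 0, 0]}, {"translation": [0.27, 0.9, 0], "twist": [0, 0, 0]}, {"translation": [0.3, 1, 0], "twist": [0, 0, 0]}])

```text
t: 3.1
ee_pos: [324.8, -278.4, 404.7]
orientation: [-3.119, -0.225, -0.188]
ft_force: [-0.2, 0.2, 0.4]
width: 0.5
```

Emit:
send_rows(commands=[{"translation": [0.03, 0.1, 0], "twist": [0, 0, 0]}, {"translation": [0.06, 0.2, 0], "twist": [0, 0, 0]}, {"translation": [0.09, 0.3, 0], "twist": [0, 0, 0]}, {"translation": [0.12, 0.4, 0], "twist": [0, 0, 0]}, {"translation": [0.15, 0.5, 0], "twist": [0, 0, 0]}, {"translation": [0.18, 0.6, 0], "twist": [0, 0, 0]}, {"translation": [0.21, 0.7, 0], "twist": [0, 0, 0]}, {"translation": [0.24, 0.8, 0], "twist": [0, 0, 0]}, {"translation": [0.27, 0.9, 0], "twist": [0, 0, 0]}, {"translation": [0.3, 1, 0], "twist": [0, 0, 0]}])

```text
t: 4.1
ee_pos: [354.9, -178.4, 404.7]
orientation: [-3.119, -0.225, -0.188]
ft_force: [0.5, 0.1, -0.2]
width: 0.3
```

Emit:
send_rows(commands=[{"translation": [0.03, 0.1, 0], "twist": [0, 0, 0]}, {"translation": [0.06, 0.2, 0], "twist": [0, 0, 0]}, {"translation": [0.09, 0.3, 0], "twist": [0, 0, 0]}, {"translation": [0.12, 0.4, 0], "twist": [0, 0, 0]}, {"translation": [0.15, 0.5, 0], "twist": [0, 0, 0]}, {"translation": [0.18, 0.6, 0], "twist": [0, 0, 0]}, {"translation": [0.21, 0.7, 0], "twist": [0, 0, 0]}, {"translation": [0.24, 0.8, 0], "twist": [0, 0, 0]}, {"translation": [0.27, 0.9, 0], "twist": [0, 0, 0]}, {"translation": [0.3, 1, 0], "twist": [0, 0, 0]}])

```text
t: 5.1
ee_pos: [384.8, -78.4, 404.7]
orientation: [-3.119, -0.225, -0.188]
ft_force: [0.6, -0.6, 0.2]
width: 0.4
```

Emit:
send_rows(commands=[{"translation": [0.03, 0.1, 0], "twist": [0, 0, 0]}, {"translation": [0.06, 0.2, 0], "twist": [0, 0, 0]}, {"translation": [0.09, 0.3, 0], "twist": [0, 0, 0]}, {"translation": [0.12, 0.4, 0], "twist": [0, 0, 0]}, {"translation": [0.15, 0.5, 0], "twist": [0, 0, 0]}, {"translation": [0.18, 0.6, 0], "twist": [0, 0, 0]}, {"translation": [0.21, 0.7, 0], "twist": [0, 0, 0]}, {"translation": [0.24, 0.8, 0], "twist": [0, 0, 0]}, {"translation": [0.27, 0.9, 0], "twist": [0, 0, 0]}, {"translation": [0.3, 1, 0], "twist": [0, 0, 0]}])

```text
t: 6.1
ee_pos: [414.9, 21.6, 404.7]
orientation: [-3.119, -0.225, -0.188]
ft_force: [0.3, 0.8, -0.3]
width: 0.5
```

Emit:
send_rows(commands=[{"translation": [0.03, 0.1, 0], "twist": [0, 0, 0]}, {"translation": [0.06, 0.2, 0], "twist": [0, 0, 0]}, {"translation": [0.09, 0.3, 0], "twist": [0, 0, 0]}, {"translation": [0.12, 0.4, 0], "twist": [0, 0, 0]}, {"translation": [0.15, 0.5, 0], "twist": [0, 0, 0]}, {"translation": [0.18, 0.6, 0], "twist": [0, 0, 0]}, {"translation": [0.21, 0.7, 0], "twist": [0, 0, 0]}, {"translation": [0.24, 0.8, 0], "twist": [0, 0, 0]}, {"translation": [0.27, 0.9, 0], "twist": [0, 0, 0]}, {"translation": [0.3, 1, 0], "twist": [0, 0, 0]}])

```text
t: 7.1
ee_pos: [444.9, 121.6, 404.7]
orientation: [-3.119, -0.225, -0.188]
ft_force: [-0.3, -0.1, -0.3]
width: 0.4
```

Emit:
send_rows(commands=[{"translation": [0.01, 0.02, -0.1], "twist": [0, 0, 0]}, {"translation": [0.02, 0.04, -0.2], "twist": [0, 0, 0]}, {"translation": [0.02, 0.06, -0.3], "twist": [0, 0, 0]}, {"translation": [0.03, 0.08, -0.4], "twist": [0, 0, 0]}, {"translation": [0.04, 0.1, -0.5], "twist": [0, 0, 0]}, {"translation": [0.05, 0.12, -0.6], "twist": [0, 0, 0]}, {"translation": [0.06, 0.14, -0.7], "twist": [0, 0, 0]}, {"translation": [0.06, 0.16, -0.8], "twist": [0, 0, 0]}, {"translation": [0.07, 0.18, -0.9], "twist": [0, 0, 0]}, {"translation": [0.08, 0.2, -1], "twist": [0, 0, 0]}])

```text
t: 8.1
ee_pos: [452.7, 140.9, 303.8]
orientation: [-3.119, -0.225, -0.188]
ft_force: [0.4, -0.5, -1.0]
width: 0.7
```

Emit:
send_rows(commands=[{"translation": [0, 0, -0.03], "twist": [0, 0, 0]}, {"translation": [0, 0, -0.07], "twist": [0, 0, 0]}, {"translation": [0, 0, -0.1], "twist": [0, 0, 0]}, {"translation": [0, 0, -0.14], "twist": [0, 0, 0]}, {"translation": [0, 0, -0.17], "twist": [0, 0, 0]}, {"translation": [0, 0, -0.2], "twist": [0, 0, 0]}, {"translation": [0, 0, -0.24], "twist": [0, 0, 0]}, {"translation": [0, 0, -0.28], "twist": [0, 0, 0]}, {"translation": [0, 0, -0.31], "twist": [0, 0, 0]}, {"translation": [0, 0, -0.33], "twist": [0, 0, 0]}])

```text
t: 9.1
ee_pos: [452.6, 140.7, 271.3]
orientation: [-3.12, -0.225, -0.187]
ft_force: [-0.0, -0.3, -0.2]
width: 0.4
```

```bash
python3 - <<'E'
from h import *
snap('top','t1.png');snap('scene','s1.png')
a=cv2.imread('pics/t1.png')[140:260,150:350];b=cv2.imread('pics/s1.png')[120:280,130:370]
a=cv2.resize(a,(480,288),interpolation=2);b=cv2.resize(b,(480,310),interpolation=2)
cv2.imwrite('pics/v1.png',cv2.convertScaleAbs(np.vstack([a,b]),alpha=1.3)); print(ctrl.get_obs()['ft_force'])
E
```

```text
[-0.42755245  0.70321209 -0.49364907]
```

View pics/v1.png

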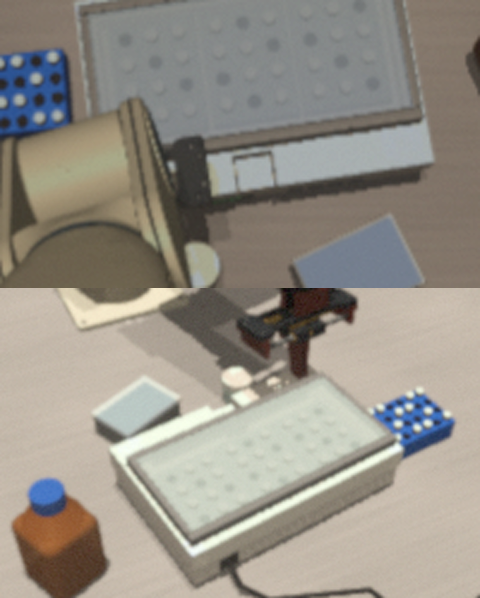

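The shut fingers stand over the left end of the ledge, in front of the lid edge, with about 4 mm of clearance. Now I'll feel for the surface.

Emit:
send_rows(commands=[{"translation": [0, 0, -0.003], "twist": [0, 0, 0]}, {"translation": [0, 0, -0.006], "twist": [0, 0, 0]}, {"translation": [0, 0, -0.01], "twist": [0, 0, 0]}, {"translation": [0, 0, -0.013], "twist": [0, 0, 0]}, {"translation": [0, 0, -0.016], "twist": [0, 0, 0]}, {"translation": [0, 0, -0.02], "twist": [0, 0, 0]}, {"translation": [0, 0, -0.023], "twist": [0, 0, 0]}, {"translation": [0, 0, -0.026], "twist": [0, 0, 0]}, {"translation": [0, 0, -0.03], "twist": [0, 0, 0]}, {"translation": [0, 0, -0.03], "twist": [0, 0, 0]}])

```text
t: 10.2
ee_pos: [452.6, 140.7, 268.6]
orientation: [-3.119, -0.225, -0.188]
ft_force: [0.9, -0.3, 0.1]
width: 0.1
```

Emit:
send_rows(commands=[{"translation": [0, 0, -0.002], "twist": [0, 0, 0]}, {"translation": [0, 0, -0.004], "twist": [0, 0, 0]}, {"translation": [0, 0, -0.006], "twist": [0, 0, 0]}, {"translation": [0, 0, -0.008], "twist": [0, 0, 0]}, {"translation": [0, 0, -0.01], "twist": [0, 0, 0]}, {"translation": [0, 0, -0.012], "twist": [0, 0, 0]}, {"translation": [0, 0, -0.014], "twist": [0, 0, 0]}, {"translation": [0, 0, -0.015], "twist": [0, 0, 0]}, {"translation": [0, 0, -0.015], "twist": [0, 0, 0]}, {"translation": [0, 0, -0.015], "twist": [0, 0, 0]}])

```text
t: 11.2
ee_pos: [452.6, 140.7, 267.2]
orientation: [-3.119, -0.225, -0.188]
ft_force: [0.2, -0.2, 0.4]
width: 0.4
```

Emit:
send_rows(commands=[{"translation": [0, 0, -0.002], "twist": [0, 0, 0]}, {"translation": [0, 0, -0.004], "twist": [0, 0, 0]}, {"translation": [0, 0, -0.006], "twist": [0, 0, 0]}, {"translation": [0, 0, -0.008], "twist": [0, 0, 0]}, {"translation": [0, 0, -0.01], "twist": [0, 0, 0]}, {"translation": [0, 0, -0.01], "twist": [0, 0, 0]}, {"translation": [0, 0, -0.01], "twist": [0, 0, 0]}, {"translation": [0, 0, -0.01], "twist": [0, 0, 0]}, {"translation": [0, 0, -0.01], "twist": [0, 0, 0]}, {"translation": [0, 0, -0.01], "twist": [0, 0, 0]}])

```text
t: 12.2
ee_pos: [452.6, 140.7, 266.8]
orientation: [-3.119, -0.225, -0.188]
ft_force: [-3.6, -0.1, 11.9]
width: 0.2
```

Contact: 12 N up at TCP z 266.8, which puts the tip at about 85 mm as it should be. I'll ease off slightly and slide towards the notch.

Emit:
send_rows(commands=[{"translation": [0.006, -0.045, 0.002], "twist": [0, 0, 0]}, {"translation": [0.013, -0.089, 0.002], "twist": [0, 0, 0]}, {"translation": [0.019, -0.134, 0.002], "twist": [0, 0, 0]}, {"translation": [0.026, -0.178, 0.002], "twist": [0, 0, 0]}, {"translation": [0.032, -0.223, 0.002], "twist": [0, 0, 0]}, {"translation": [0.038, -0.267, 0.002], "twist": [0, 0, 0]}, {"translation": [0.045, -0.312, 0.002], "twist": [0, 0, 0]}, {"translation": [0.051, -0.356, 0.002], "twist": [0, 0, 0]}, {"translation": [0.058, -0.401, 0.002], "twist": [0, 0, 0]}, {"translation": [0.064, -0.445, 0.002], "twist": [0, 0, 0]}])

```text
t: 13.2
ee_pos: [459.6, 96.3, 266.9]
orientation: [-3.119, -0.224, -0.191]
ft_force: [-1.0, 3.7, 6.3]
width: 0.4
```

Emit:
send_rows(commands=[{"translation": [0.006, -0.045, 0], "twist": [0, 0, 0]}, {"translation": [0.013, -0.089, 0], "twist": [0, 0, 0]}, {"translation": [0.019, -0.134, 0], "twist": [0, 0, 0]}, {"translation": [0.026, -0.178, 0], "twist": [0, 0, 0]}, {"translation": [0.032, -0.223, 0], "twist": [0, 0, 0]}, {"translation": [0.038, -0.267, 0], "twist": [0, 0, 0]}, {"translation": [0.045, -0.312, 0], "twist": [0, 0, 0]}, {"translation": [0.051, -0.356, 0], "twist": [0, 0, 0]}, {"translation": [0.058, -0.401, 0], "twist": [0, 0, 0]}, {"translation": [0.064, -0.445, 0], "twist": [0, 0, 0]}])

```text
t: 14.2
ee_pos: [466.0, 51.8, 266.9]
orientation: [-3.119, -0.224, -0.19]
ft_force: [-1.1, 5.2, 6.8]
width: 0.3
```

Emit:
send_rows(commands=[{"translation": [0.004, -0.03, 0], "twist": [0, 0, 0]}, {"translation": [0.009, -0.06, 0], "twist": [0, 0, 0]}, {"translation": [0.013, -0.09, 0], "twist": [0, 0, 0]}, {"translation": [0.017, -0.12, 0], "twist": [0, 0, 0]}, {"translation": [0.021, -0.15, 0], "twist": [0, 0, 0]}, {"translation": [0.026, -0.18, 0], "twist": [0, 0, 0]}, {"translation": [0.03, -0.21, 0], "twist": [0, 0, 0]}, {"translation": [0.034, -0.24, 0], "twist": [0, 0, 0]}, {"translation": [0.039, -0.27, 0], "twist": [0, 0, 0]}, {"translation": [0.043, -0.3, 0], "twist": [0, 0, 0]}])

```text
t: 15.2
ee_pos: [469.6, 21.5, 266.2]
orientation: [-3.12, -0.225, -0.187]
ft_force: [0.5, 0.1, 0.4]
width: 0.3
```

Emit:
send_rows(commands=[{"translation": [0.001, -0.01, 0], "twist": [0, 0, 0]}, {"translation": [0.003, -0.02, 0], "twist": [0, 0, 0]}, {"translation": [0.004, -0.03, 0], "twist": [0, 0, 0]}, {"translation": [0.006, -0.04, 0], "twist": [0, 0, 0]}, {"translation": [0.007, -0.05, 0], "twist": [0, 0, 0]}, {"translation": [0.009, -0.06, 0], "twist": [0, 0, 0]}, {"translation": [0.01, -0.07, 0], "twist": [0, 0, 0]}, {"translation": [0.011, -0.08, 0], "twist": [0, 0, 0]}, {"translation": [0.011, -0.08, 0], "twist": [0, 0, 0]}, {"translation": [0.011, -0.08, 0], "twist": [0, 0, 0]}])

```text
t: 16.2
ee_pos: [470.8, 13.7, 266.4]
orientation: [-3.119, -0.225, -0.188]
ft_force: [0.7, 0.1, -0.0]
width: 0.5
```

The support vanished: force fell to 0 and the tip sank. I'm in the notch at heater y of about 16. I'll centre at about 11.7 and go down to just above the key.

Emit:
send_rows(commands=[{"translation": [0.003, -0.02, 0], "twist": [0, 0, 0]}, {"translation": [0.006, -0.04, 0], "twist": [0, 0, 0]}, {"translation": [0.006, -0.04, -0.015], "twist": [0, 0, 0]}, {"translation": [0.006, -0.04, -0.03], "twist": [0, 0, 0]}, {"translation": [0.006, -0.04, -0.05], "twist": [0, 0, 0]}, {"translation": [0.006, -0.04, -0.07], "twist": [0, 0, 0]}, {"translation": [0.006, -0.04, -0.09], "twist": [0, 0, 0]}, {"translation": [0.006, -0.04, -0.11], "twist": [0, 0, 0]}, {"translation": [0.006, -0.04, -0.12], "twist": [0, 0, 0]}, {"translation": [0.006, -0.04, -0.12], "twist": [0, 0, 0]}])

```text
t: 17.2
ee_pos: [471.4, 9.7, 254.2]
orientation: [-3.119, -0.225, -0.187]
ft_force: [-0.4, -0.4, -0.5]
width: 0.4
```

Emit:
send_rows(commands=[{"translation": [0, 0, -0.003], "twist": [0, 0, 0]}, {"translation": [0, 0, -0.006], "twist": [0, 0, 0]}, {"translation": [0, 0, -0.01], "twist": [0, 0, 0]}, {"translation": [0, 0, -0.015], "twist": [0, 0, 0]}, {"translation": [0, 0, -0.02], "twist": [0, 0, 0]}, {"translation": [0, 0, -0.025], "twist": [0, 0, 0]}, {"translation": [0, 0, -0.03], "twist": [0, 0, 0]}, {"translation": [0, 0, -0.035], "twist": [0, 0, 0]}, {"translation": [0, 0, -0.035], "twist": [0, 0, 0]}, {"translation": [0, 0, -0.035], "twist": [0, 0, 0]}])

```text
t: 18.2
ee_pos: [471.3, 9.7, 250.8]
orientation: [-3.119, -0.225, -0.187]
ft_force: [-2.3, -0.1, 3.0]
width: 0.3
```

Emit:
send_rows(commands=[{"translation": [0, 0, -0.004], "twist": [0, 0, 0]}, {"translation": [0, 0, -0.008], "twist": [0, 0, 0]}, {"translation": [0, 0, -0.012], "twist": [0, 0, 0]}, {"translation": [0, 0, -0.016], "twist": [0, 0, 0]}, {"translation": [0, 0, -0.02], "twist": [0, 0, 0]}, {"translation": [0, 0, -0.024], "twist": [0, 0, 0]}, {"translation": [0, 0, -0.028], "twist": [0, 0, 0]}, {"translation": [0, 0, -0.03], "twist": [0, 0, 0]}, {"translation": [0, 0, -0.03], "twist": [0, 0, 0]}, {"translation": [0, 0, -0.03], "twist": [0, 0, 0]}])

```text
t: 19.2
ee_pos: [471.2, 9.7, 247.9]
orientation: [-3.119, -0.225, -0.187]
ft_force: [-4.9, -0.5, 6.4]
width: 0.9
```

```bash
python3 - <<'E'
from h import *
snap('top','t2.png');snap('scene','s2.png')
b=[cv2.resize(cv2.imread(f'pics/s{i}.png')[140:280,160:350],None,fx=2.1,fy=2.1,interpolation=2) for i in (1,2)]
cv2.imwrite('pics/v2.png',cv2.convertScaleAbs(np.hstack(b),alpha=1.3)); print(ctrl.get_obs()['ft_force'])
E
```

```text
[-5.3621705  -1.32302026  6.43776971]
```

View pics/v2.png

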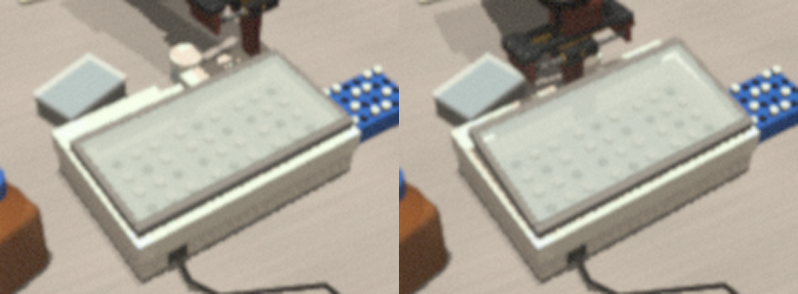

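The right-hand view shows the lid's front edge lifted off the body, compared with the earlier one on the left. I'll hold half a second for the lid to finish rising, then withdraw up and towards the robot.

Emit:
send_rows(commands=[{"translation": [0, 0, 0], "twist": [0, 0, 0]}, {"translation": [0, 0, 0], "twist": [0, 0, 0]}, {"translation": [0, 0, 0], "twist": [0, 0, 0]}, {"translation": [0, 0, 0], "twist": [0, 0, 0]}, {"translation": [0, 0, 0], "twist": [0, 0, 0]}, {"translation": [-0.01, 0, 0.03], "twist": [0, 0, 0]}, {"translation": [-0.02, 0, 0.07], "twist": [0, 0, 0]}, {"translation": [-0.04, -0.01, 0.12], "twist": [0, 0, 0]}, {"translation": [-0.06, -0.01, 0.18], "twist": [0, 0, 0]}, {"translation": [-0.09, -0.01, 0.25], "twist": [0, 0, 0]}])

```text
t: 20.3
ee_pos: [462.3, 8.7, 273.4]
orientation: [-3.119, -0.225, -0.188]
ft_force: [-0.2, -0.2, 0.6]
width: 0.7
```

Emit:
send_rows(commands=[{"translation": [-0.04, 0, 0.1], "twist": [0, 0, 0]}, {"translation": [-0.08, -0.01, 0.2], "twist": [0, 0, 0]}, {"translation": [-0.12, -0.02, 0.3], "twist": [0, 0, 0]}, {"translation": [-0.16, -0.02, 0.4], "twist": [0, 0, 0]}, {"translation": [-0.2, -0.03, 0.5], "twist": [0, 0, 0]}, {"translation": [-0.24, -0.03, 0.6], "twist": [0, 0, 0]}, {"translation": [-0.28, -0.04, 0.7], "twist": [0, 0, 0]}, {"translation": [-0.32, -0.04, 0.8], "twist": [0, 0, 0]}, {"translation": [-0.36, -0.05, 0.9], "twist": [0, 0, 0]}, {"translation": [-0.4, -0.05, 1], "twist": [0, 0, 0]}])

```text
t: 21.3
ee_pos: [422.0, 3.7, 373.7]
orientation: [-3.12, -0.225, -0.188]
ft_force: [0.4, 0.8, -0.4]
width: 0.5
```

Emit:
send_rows(commands=[{"translation": [0, -0.1, 0.05], "twist": [0, 0, 0]}, {"translation": [0, -0.2, 0.1], "twist": [0, 0, 0]}, {"translation": [0, -0.3, 0.15], "twist": [0, 0, 0]}, {"translation": [0, -0.4, 0.2], "twist": [0, 0, 0]}, {"translation": [0, -0.5, 0.25], "twist": [0, 0, 0]}, {"translation": [0, -0.6, 0.3], "twist": [0, 0, 0]}, {"translation": [0, -0.7, 0.3], "twist": [0, 0, 0]}, {"translation": [0, -0.8, 0.3], "twist": [0, 0, 0]}, {"translation": [0, -0.9, 0.3], "twist": [0, 0, 0]}, {"translation": [0, -1, 0.3], "twist": [0, 0, 0]}])

```text
t: 22.3
ee_pos: [422.3, -97.1, 402.7]
orientation: [-3.119, -0.225, -0.187]
ft_force: [-0.0, -0.3, -0.7]
width: 0.2
```

```bash
python3 - <<'E'
from h import *
snap('top','t3.png');snap('scene','s3.png')
r=[cv2.resize(cv2.imread(f'pics/s{i}.png')[130:290,130:370],(400,270),interpolation=2) for i in (0,3)]
q=[cv2.resize(cv2.imread(f'pics/t{i}.png')[100:285,120:410],(400,260),interpolation=2) for i in ('op0',3)]
cv2.imwrite('pics/v3.png',cv2.convertScaleAbs(np.vstack([np.hstack(r),np.hstack(q)]),alpha=1.3)); print(ctrl.get_obs()['ft_force'])
E
```

```text
[ WARN:0@10.975] global loadsave.cpp:275 findDecoder imread_('pics/s0.png'): can't open/read file: check file path/integrity
Traceback (most recent call last):
TypeError: 'NoneType' object is not subscriptable
```

```bash
python3 - <<'E'
from h import *
r=[cv2.resize(cv2.imread(f'pics/{i}.png')[130:290,130:370],(400,270),interpolation=2) for i in ('scene0','s3')]
q=[cv2.resize(cv2.imread(f'pics/{i}.png')[100:285,120:410],(400,260),interpolation=2) for i in ('top0','t3')]
cv2.imwrite('pics/v3.png',cv2.convertScaleAbs(np.vstack([np.hstack(r),np.hstack(q)]),alpha=1.3))
E
```

```text
(no output)
```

View pics/v3.png

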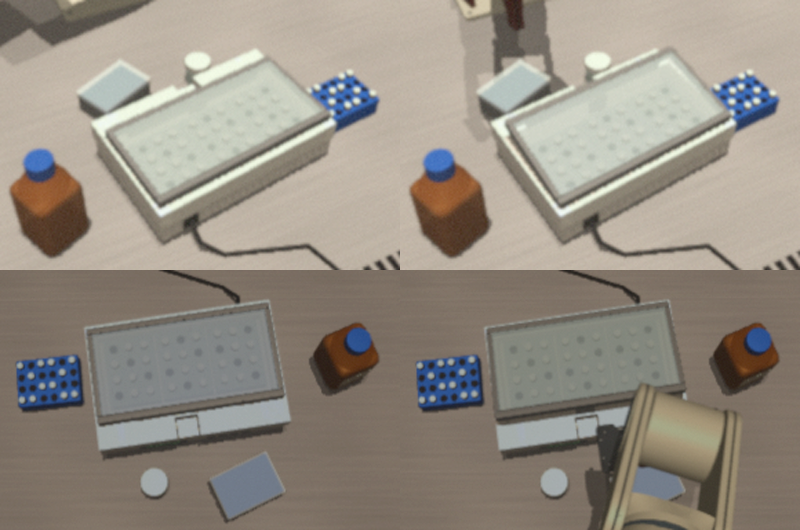

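The lid stands ajar after the hand has left: its front edge is higher in the scene view (right, near (665,55)). The bottle, rack, tip box and jar look unmoved.

```bash
python3 -c "
from h import *
print(ctrl.close_job())"
```

```text
the job is handed in; nothing more can be done
None
```

The lid's catch is released and the lid is standing ajar on its own spring. I handed the job in at about 22 s of the 67 s allowed.

- **Finding the notch:** I touched down on the solid left end of the ledge. The contact height matched the ledge top (about 85 mm), with a first contact of about 12 N. I then slid along it at 6–7 N, and the force dropped to 0 at the notch. That was where the camera had put it, about 12 mm left of the middle.
- **Pressing the key:** I pressed it about 5 mm down, with 6.4 N upward on the finger and about 5 N sideways. The lid then sprang up.
- **After the hand was away:** The wrist force was back to zero. The last pictures show the lid ajar and the bottle, rack and jar where they started. The arm partly hid the tip box in the top view, but the scene view shows it in place.

I judged the lid's opening from the pictures and did not measure its angle. The force also dropped a few mm earlier in the slide than a 27 mm wide fingertip would predict, probably because the tips are narrower. It did not affect the result.

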